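# Slide the coaster along the rail into its pocket

### The arm

A 6-joint arm with a two-finger parallel gripper is mounted at the origin on the work surface. World frame = base frame: x ahead of the robot, y to its left, z up, the work surface at z = 0. Lengths are in mm, angles in rad, forces in N, time in s.
With the tool pointing down it reaches from about 275 to 725 mm from the base axis. Payload 5.6 kg.
Tool frame: the origin (TCP) lies on the centre line of the jaws, within the pads' length; the fingertips stand arm.tip_extent ahead of it and the grasp point (between the pads) is the TCP (arm.tip_extent is the distance from the TCP to the fingertips, in mm); z points along the fingers, x is the direction in which the jaws open and shut, and the axes are right-handed (so a half turn about z gives the same grasp; the last joint's range is limited). The gripper opens to 85 mm and grips with 20 to 120 N. Pads are 22 mm wide; open, the fingers measure 114 mm over their backs; the gripper's body (76 mm by 85 mm) begins 54 mm behind the grasp point. The pads swing forward as they close: fully open they stand 13 mm farther back than shut.
Start: joints at [1.391, 0.255, 0.108, 0, -1.424, -0.285], TCP at [246.508, 491.657, 250.283] pointing down, gripper open.
Joint ranges: [-2.95, 2.95], [-1.21, 1.97], [-1.09, 1.5], [-2.87, 1.71], [-2.94, -0.07], [-3.05, 3.05]. Speed limits (rad/s): [2.57, 2.57, 3.14, 3.14, 3.14, 3.14].

### API

Orientations are given as a unit quaternion [x, y, z, w].
In Python, from plant import arm gives the robot as it stands.
- The arm moves only by the tool servo_tool, never from a script. Its argument "series" is a list of rows, each an object of numbers: "ax", "ay", "az": the turn, a rotation vector about the tool's x, y, z in rad; "x", "y", "z": the shift along the tool's x, y, z in cm; "fingers": the gripper's target within -1 to 1 (shut at 1, half-way at 0, fully open at -1). A call has 1 to 20 rows; each row shifts and turns the pose as measured when the row begins, along the tool's axes as they then stand; what a row does not reach is not made up. A row lasts 1/8 s, in which the tool goes at most 62.5 mm and 10.7 degrees, less where a joint would pass 70% of its speed; a pose out of reach is approached as far as the arm can. A call is refused whole if a number of a shift passes 6.25 or a number of a turn 0.188, either way. A call with a gripper value outside its range is refused whole. The fingers move at their own pace and stop on an object; the grip force is fixed at half the most. Time passes only in rows, so rows that do not move let the fingers close. It gives the time, the measured TCP pose, the force and the opening at its end, in the units of the state.
- arm.read_state(): the state, without advancing time (a new reading comes with each control period).
- arm.read_camera(name): name is "scene" or "top" or "wrist"; returns (picture, depth): 384x512x3 uint8, blue, green, red; 384x512 float32, mm along the optical axis (not along the pixel's ray), 0 where there is no reading.
- arm.get_calibration(name): a dict with "intrinsics" (3x3 intrinsics, pixels), "rvec" (rotation vector, rad) and "tvec" (3), from world to camera coordinates, as OpenCV has them. Camera axes: x right, y down, z forward; pixel columns grow to the right and rows downward; lengths in mm; the calibration is good to about 2 mm. A picture is of the moment at which its call begins: read the wrist's pose just before it. get_calibration takes no time and is no camera call; for the wrist camera it gives the pose at the moment of the call.
- arm.job_done(): hands the job in, once; it reports no verdict.
The state is a dict: "t": time; "qpos": joint angles; "qd": joint speeds; "joint_efforts": joint torques, N m; "tcp_pos": TCP position; "orientation": TCP orientation; "force": force on the tool from outside, world axes, zero at the start; "torque": the same for the moment, N m; "opening": finger opening in mm.
Only numpy, scipy, OpenCV 4.12 (cv2) and the standard library are available. Lean on these libraries where they do the work, as an engineer would, in place of code of your own. Each camera call takes 0.05 s, during which the arm holds its last target. There are 200 camera calls.

### The job

With the fingertips, push the loose wooden coaster straight across the serving board until one edge lies flat against the long brass rail, then slide it along, keeping it against the rail, until it is fully home in the corner pocket, touching the end wall. Only push or drag it: do not pick it up, and do not disturb the tumbler, pitcher or funnel.

Things in the scene. Friction and masses are not known exactly. Their poses are not given: they have to be found in the camera images.
- board: Dark wooden serving board, fixed, 220 (x) by 380 (y) by 18 mm thick, flat top 18 mm above the counter; origin at the centre of its underside, z up. A 12 mm thick brass rail stands 16 mm above the top along the whole far (+x) edge, inner face at x = +98 mm. The corner pocket is at the rail's left (+y) end. The near (-x) and right (-y) edges have no wall.
- coaster: Loose square wooden coaster, 90 by 90 by 12 mm, pale with a brown centre, about 80 g; origin at the centre of its underside, z up, x and y square to its edges. It starts flat on the board, up to 0.4 rad out of square, its centre at x -35 to +5 mm, y -110 to -30 mm in the board's frame, clear of rail and pocket. Fully home it sticks 22 mm out of the pocket's mouth.
- pocket_home (a point): Where the coaster's origin lies when it touches both rail and end wall: x +53, y +133, z +18 mm in the board's frame; axes parallel to the board's. The end wall's inner face is 45 mm to +y of it, the rail's 45 mm to +x.
- pocket_mouth (a point): Middle of the pocket's mouth on the board's top: x +50, y +110, z +18 mm in the board's frame, axes parallel. The pocket is 96 mm wide (x), 68 mm deep (y), open only to -y, and closed by the rail, the end wall and a 10 mm thick lip parallel to the rail; all brass, 16 mm high above the top.
- tumbler: Glass tumbler standing upside down on the board, near its near left corner, outside the pocket; 100 mm high, 70 mm across its rim below, 58 mm on top; origin at the centre of its underside. Leave it alone.
- pitcher: Empty white ceramic pitcher on the counter to one side of the board (left or right), 170 mm high, 112 mm across its belly, handle reaching 91 mm from the axis along its -x; origin at the centre of its underside. Leave it alone.
- funnel: Orange silicone funnel standing mouth down on the counter on the other side of the board, 105 mm high, 96 mm across; origin at the centre of its underside. Leave it alone.
Things that resemble listed ones, but are neither listed nor needed, are in the scene too. Of the things that look like the coaster, the middle-sized one is meant.

How it is judged:
By the outcome, as a careful person would: the job done as asked, in the order asked, and still so for the second after the job is handed in, with the robot touching nothing.
It also fails if it takes over 51 s, if anything falls off the work surface, if the arm or the gripper's body presses on something with over 40 N, if the wrist force passes 120 N, or if a joint passes its speed limit or range.

## Working session

There is one attempt and no reset: what is moved stays moved. The work goes in short steps, Python scripts to look and compute and a tool call to move; the robot and the scene stay as the last step left them, time stands still between calls to the robot, and variables do not carry over. Pictures are saved under pics/ and viewed, about 8 in all and at most 12, crops included, and the job is handed in when it is done.

Besides the shell and the picture viewer there is one more tool, called after "Call:" as name(argument=value, ...), one argument or row to a line, values as JSON. servo_tool: Moves the arm, as the interface text tells. Its arguments: {"type":"object","properties":{"series":{"type":"array","items":{"type":"object","properties":{"ax":{"type":"number"},"ay":{"type":"number"},"az":{"type":"number"},"x":{"type":"number"},"y":{"type":"number"},"z":{"type":"number"},"fingers":{"type":"number"}}}}},"required":["series"]}

```bash
mkdir -p pics; ls
cat > h.py <<'E'
import numpy as np, cv2
from plant import arm
def look(n,save=None):
    c=arm.get_calibration(n); im,d=arm.read_camera(n)
    if save: cv2.imwrite('pics/'+save,im); np.savez('pics/'+save+'.npz',im=im,d=d,K=c['intrinsics'],r=c['rvec'],t=c['tvec'])
    return im,d,c
def load(save):
    z=np.load('pics/'+save+'.npz'); return z['im'],z['d'],dict(intrinsics=z['K'],rvec=z['r'],tvec=z['t'])
def cloud(d,c):
    K=np.array(c['intrinsics']);R=cv2.Rodrigues(np.array(c['rvec'],float))[0];t=np.array(c['tvec'],float).ravel()
    v,u=np.mgrid[:d.shape[0],:d.shape[1]]
    p=np.stack([(u-K[0,2])/K[0,0]*d,(v-K[1,2])/K[1,1]*d,d],-1)
    return (p-t)@R
def onplane(uv,z,c):
    K=np.array(c['intrinsics']);R=cv2.Rodrigues(np.array(c['rvec'],float))[0];t=np.array(c['tvec'],float).ravel()
    o=-R.T@t; r=np.c_[np.atleast_2d(uv),np.ones(len(np.atleast_2d(uv)))]@np.linalg.inv(K).T@R
    return o+r*((z-o[2])/r[:,2])[:,None]
E
python3 - <<'E'
from h import *
look('top','top0.png'); look('scene','scene0.png')
s=arm.read_state(); print(s, arm.tip_extent)
a=cv2.imread('pics/top0.png');b=cv2.imread('pics/scene0.png')
cv2.imwrite('pics/top0b.png',cv2.resize(a,(800,600)))
E
```

```text
pics
{'t': 0.1, 'qpos': array([ 1.39058418e+00,  2.55714313e-01,  1.07158275e-01, -3.87507737e-04,
       -1.42390938e+00, -2.84602950e-01]), 'qd': array([ 0.00040857, -0.00143287,  0.00123971,  0.00101451, -0.00039084,
        0.00090986]), 'joint_efforts': array([-2.74321988e-03, -3.87603951e+01,  2.38473469e+01,  5.37792295e+00,
       -3.79964156e-03, -1.34290627e-06]), 'tcp_pos': array([246.31983763, 491.31462679, 249.4871596 ]), 'orientation': array([-5.25210001e-01,  8.50972221e-01, -4.91836996e-04, -7.00918748e-04]), 'force': array([-0.49537731, -0.05491914,  0.16315906]), 'torque': array([-0.02459867, -0.01048632, -0.00778738]), 'opening': 85.48826419966825} 19.0
```

View pics/top0b.png

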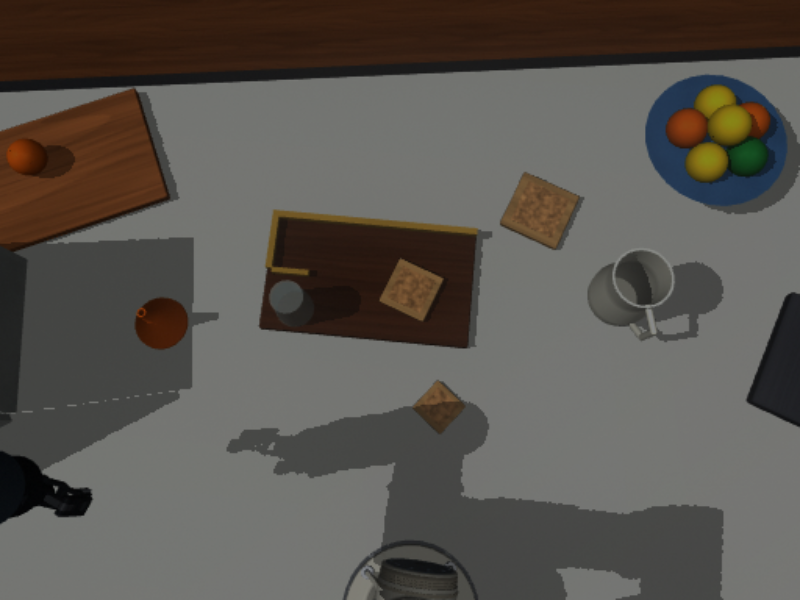

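View pics/scene0.png

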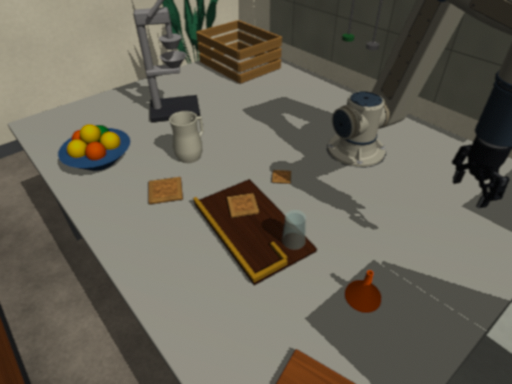

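The top view (800x600) shows the board at about (261–477, 212–347), with the brass rail along its upper edge and the pocket at upper left. The coaster is on it at (412,290), out of square, and the tumbler is at (291,302). The funnel at (161,322) and the pitcher at (640,290) are well clear. The larger lookalike (540,210) and the smaller one (438,406) are off the board.

Run:
```python
from h import *
im,d,c=load('top0.png'); P=cloud(d,c)
uv=np.array([[275,212],[477,230],[468,347],[261,328]])/1.5625
print('corners18/34',onplane(uv[:2],34,c).round(0),onplane(uv[2:],18,c).round(0))
for u,v in [(412,290),(450,310),(380,227),(540,210),(291,302),(345,250),(438,406)]:
    print(u,v,P[int(v/1.5625),int(u/1.5625)].round(1))
hsv=cv2.cvtColor(im,cv2.COLOR_BGR2HSV)
reg=np.zeros(d.shape,bool); reg[125:225,160:310]=1
# coaster: bright vs board
for nm,m,z in [('coaster',reg&(hsv[...,2]>95)&(hsv[...,0]<22)&(np.indices(d.shape)[1]>235)&(np.indices(d.shape)[0]>158),30)]:
    m8=cv2.morphologyEx(m.astype(np.uint8),cv2.MORPH_CLOSE,np.ones((5,5)))
    n,l,st,ce=cv2.connectedComponentsWithStats(m8); k=1+st[1:,4].argmax(); print(st[k])
    cs=max(cv2.findContours((l==k).astype(np.uint8),0,1)[0],key=cv2.contourArea)[:,0]
    w=onplane(cs,z,c)[:,:2].astype(np.float32); print(nm,cv2.minAreaRect(w))
# rail pixels: yellow saturated
m=reg&(hsv[...,0]>18)&(hsv[...,0]<32)&(hsv[...,1]>150)&(hsv[...,2]>60)&(np.indices(d.shape)[0]<160)
vv,uu=np.where(m); w=onplane(np.c_[uu,vv],34,c); print(len(w),cv2.minAreaRect(w[:,:2].astype(np.float32)),w.min(0),w.max(0))
cv2.imwrite('pics/crop1.png',cv2.resize(im[115:245,150:320],None,fx=4.5,fy=4.5,interpolation=cv2.INTER_CUBIC))
```

```text
corners18/34 [[ 709.  216.   34.]
 [ 656. -155.   34.]] [[ 443. -126.   18.]
 [ 495.  246.   18.]]
412 290 [552.5 -28.4  26.5]
450 310 [514.1 -97.9  14.2]
380 227 [674.7  23.8  23.8]
540 210 [ 698.8 -277.3   10.6]
291 302 [520.  176.4 116.3]
345 250 [634.4  92.2  17.6]
438 406 [343.9 -65.8   9. ]
[243 166  40  39 914]
coaster ((552.3016967773438, -27.95471954345703), (85.61846160888672, 87.25531005859375), 61.567935943603516)
587 ((666.2772827148438, 37.83390808105469), (378.78668212890625, 72.15090942382812), 87.33513641357422) [ 638.61821091 -151.48183827   34.        ] [710.82663471 228.07683901  34.        ]
```

View pics/crop1.png

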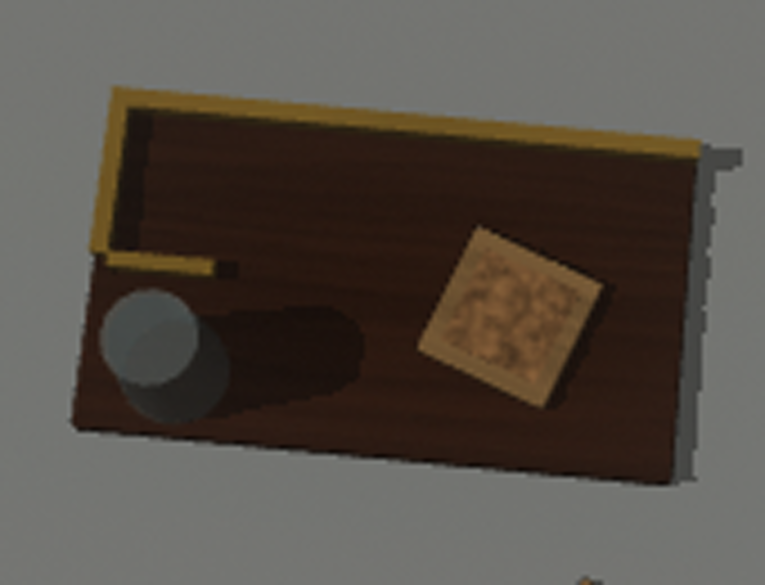

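The crop shows the board's rail corners at (113,87) and (702,142) and its near corners at (73,427) and (672,485). The coaster spans (420–605, 228–408) and is turned clockwise relative to the board. The tumbler is at (150,360), clear of the path.

```bash
cat >> h.py <<'E'
def fit(model,world):
    a=model[:,:2]-model[:,:2].mean(0); b=world[:,:2]-world[:,:2].mean(0)
    H=a.T@b; th=np.arctan2(H[0,1]-H[1,0],H[0,0]+H[1,1])
    R=np.array([[np.cos(th),-np.sin(th)],[np.sin(th),np.cos(th)]])
    o=world[:,:2].mean(0)-R@model[:,:2].mean(0); return th,o,R
E
python3 - <<'E'
from h import *
im,d,c=load('top0.png')
cr=np.array([[113,87],[702,142],[73,427],[672,485],[127,107],[107,252],[698,158],[215,275]],float)
M=np.array([[110,190,34],[110,-190,34],[-110,190,18],[-110,-190,18],[98,178,34],[2,178,34],[98,-190,34],[-8,110,34]],float)
px=(cr+.5)/4.5-.5+[150,115]
W=np.array([onplane(p,m[2],c)[0] for p,m in zip(px,M)])
k=np.array([0,1,2,3,4,6])
th,o,R=fit(M[k],W[k]); print('board',th,o); print((W[:,:2]-(M[:,:2]@R.T+o)).round(1))
cc=(np.array([[480,228],[605,288],[545,408],[420,350]])+.5)/4.5-.5+[150,115]
C=onplane(cc,30,c)[:,:2]; print('coaster world',C.round(0),C.mean(0),'board',((C-o)@R).round(0),((C.mean(0)-o)@R))
T=onplane(((np.array([[148,337]])+.5)/4.5-.5+[150,115]),118,c)[:,:2];print('tumbler',T,(T-o)@R)
B=lambda x,y:o+R@[x,y]
for p in [(-105,-80),(-60,-80),(53,-100),(53,133),(53,77)]: print(p,B(*p).round(1))
E
```

```text
board -0.1411793856301997 [578.15555345  47.74340357]
[[ 0.3 -0.5]
 [-0.8 -0.2]
 [ 0.2 -2.2]
 [-0.1  0.8]
 [-0.1  0.8]
 [-0.7  0.6]
 [ 0.5  1.4]
 [ 0.7 -1.5]]
coaster world [[610. -12.]
 [568. -89.]
 [493. -47.]
 [533.  29.]] [550.86727185 -29.68830651] board [[  40.  -55.]
 [   9. -137.]
 [ -71. -106.]
 [ -42.  -25.]] [-16.12130036 -80.50107896]
tumbler [[529.49801001 185.22773609]] [[-67.51897571 129.26981914]]
(-105, -80) [462.9 -16.7]
(-60, -80) [507.5 -23. ]
(53, -100) [616.6 -58.7]
(53, 133) [649.3 172. ]
(53, 77) [641.5 116.5]
```

Call:
servo_tool(
  series=[
    {"az": -0.163, "fingers": 0},
    {"az": -0.163, "fingers": 0},
    {"x": 3.95, "y": -2.4, "fingers": 0},
    {"x": 3.95, "y": -2.4, "fingers": 0},
    {"x": 3.95, "y": -2.4, "fingers": 0},
    {"x": 3.95, "y": -2.4, "fingers": 0},
    {"x": 3.95, "y": -2.4, "fingers": 0},
    {"x": 3.95, "y": -2.4, "fingers": 0},
    {"x": 3.95, "y": -2.4, "fingers": 0},
    {"x": 3.95, "y": -2.4, "fingers": 0},
    {"x": 3.95, "y": -2.4, "fingers": 0},
    {"x": 3.95, "y": -2.4, "fingers": 0},
    {"fingers": 0},
  ],
)

```text
invalid input
```

```bash
cat >> h.py <<'E'
from scipy.spatial.transform import Rotation as Ro
TH=-0.1412; O=np.array([578.2,47.7]); RB=np.array([[np.cos(TH),-np.sin(TH)],[np.sin(TH),np.cos(TH)]])
def goto(bx,by,z,ang):
    "print tool-frame move to board xy, TCP z; ang: tool-x angle in board frame"
    s=arm.read_state(); R=Ro.from_quat(s['orientation']); p=s['tcp_pos']
    e=R.as_matrix()[:,0]; phi=np.arctan2(e[1],e[0])-TH
    print('t',round(s['t'],2),'board',((p[:2]-O)@RB).round(1),'z',p[2].round(1),'phi',round(phi,3),'F',s['force'].round(1),'open',round(s['opening'],1),'tip',arm.tip_extent,'q',s['qpos'].round(2))
    w=np.r_[O+RB@[bx,by],z]-p
    D=Ro.from_matrix(np.array([[np.cos(ang+TH),np.sin(ang+TH),0],[np.sin(ang+TH),-np.cos(ang+TH),0],[0,0,-1]]))
    print('cm now',(R.inv().apply(w)/10).round(2),'cm after turn',(D.inv().apply(w)/10).round(2),'turn',(R.inv()*D).as_rotvec().round(3))
E
python3 -c "
from h import *
goto(-110,-81,70,-np.pi/2)"
```

```text
t 0.1 board [-391.   392.5] z 249.5 phi -1.894 F [-0.5 -0.1  0.2] open 85.5 tip 19.0 q [ 1.39  0.26  0.11 -0.   -1.42 -0.28]
cm now [ 35.92 -41.7   18.01] cm after turn [ 47.35 -28.1   17.95] turn [ 0.    -0.002 -0.324]
```

Call:
servo_tool(
  series=[
    {"x": 0, "y": 0, "z": 0, "ax": 0, "ay": 0, "az": -0.163, "fingers": 0},
    {"x": 0, "y": 0, "z": 0, "ax": 0, "ay": 0, "az": -0.161, "fingers": 0},
    {"x": 3.95, "y": -2.35, "z": 0, "ax": 0, "ay": 0, "az": 0, "fingers": 0},
    {"x": 3.95, "y": -2.35, "z": 0, "ax": 0, "ay": 0, "az": 0, "fingers": 0},
    {"x": 3.95, "y": -2.35, "z": 0, "ax": 0, "ay": 0, "az": 0, "fingers": 0},
    {"x": 3.95, "y": -2.35, "z": 0, "ax": 0, "ay": 0, "az": 0, "fingers": 0},
    {"x": 3.95, "y": -2.35, "z": 0, "ax": 0, "ay": 0, "az": 0, "fingers": 0},
    {"x": 3.95, "y": -2.35, "z": 0, "ax": 0, "ay": 0, "az": 0, "fingers": 0},
    {"x": 3.95, "y": -2.35, "z": 0, "ax": 0, "ay": 0, "az": 0, "fingers": 0},
    {"x": 3.95, "y": -2.35, "z": 0, "ax": 0, "ay": 0, "az": 0, "fingers": 0},
    {"x": 3.95, "y": -2.35, "z": 0, "ax": 0, "ay": 0, "az": 0, "fingers": 0},
    {"x": 3.95, "y": -2.35, "z": 0, "ax": 0, "ay": 0, "az": 0, "fingers": 0},
  ],
)

```text
t: 1.6
tcp_pos: [429.9, 56.5, 246.5]
orientation: [-0.662, 0.75, -0.001, -0.006]
force: [0.2, 0.6, 0.2]
opening: 42.3
```

```bash
python3 -c "
from h import *
goto(-110,-81,70,-np.pi/2)"
```

```text
t 1.6 board [-148.1  -12.2] z 246.5 phi -1.553 F [0.2 0.6 0.2] open 42.3 tip 19.0 q [ 0.5   0.03 -0.17  0.01 -1.38  0.95]
cm now [ 6.76 -3.79 17.7 ] cm after turn [ 6.88 -3.81 17.65] turn [ 0.005 -0.01   0.017]
```

Call:
servo_tool(
  series=[
    {"x": 3.5, "y": -1.9, "z": 3.0, "ax": 0.005, "ay": -0.01, "az": 0.017, "fingers": 0},
    {"x": 3.5, "y": -1.9, "z": 3.0, "ax": 0, "ay": 0, "az": 0, "fingers": 0},
    {"x": 0, "y": 0, "z": 4.0, "ax": 0, "ay": 0, "az": 0, "fingers": 0},
    {"x": 0, "y": 0, "z": 4.0, "ax": 0, "ay": 0, "az": 0, "fingers": 0},
    {"x": 0, "y": 0, "z": 3.0, "ax": 0, "ay": 0, "az": 0, "fingers": 0},
    {"x": 0, "y": 0, "z": 0, "ax": 0, "ay": 0, "az": 0, "fingers": 0},
  ],
)

```text
t: 2.35
tcp_pos: [458.3, -24.5, 70.9]
orientation: [-0.653, 0.758, 0.001, -0.001]
force: [-0.2, -0.6, -0.4]
opening: 43.0
```

Run:
```python
from h import *
goto(-100,-81,44,-np.pi/2)
look('wrist','w1.png')
```

```text
t 2.35 board [-108.6  -88.4] z 70.9 phi -1.578 F [-0.2 -0.6 -0.4] open 43.0 tip 19.0 q [ 0.29  0.22 -0.43 -0.   -0.92  1.13]
cm now [-0.75 -0.86  2.69] cm after turn [-0.74 -0.86  2.69] turn [ 0.002 -0.    -0.007]
```

View pics/w1.png

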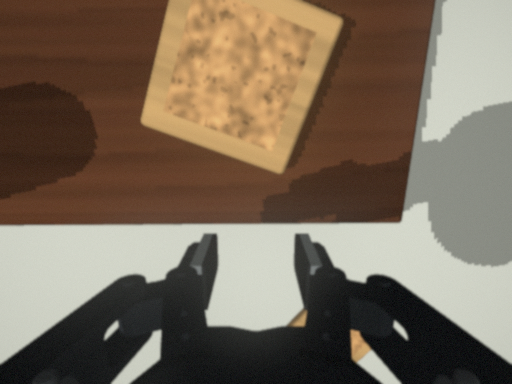

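The wrist view shows the coaster's near corner at (280,172), ahead of and between the half-open fingertips at about (208,240) and (303,240), with the board's near edge at row 223. The layout matches the estimate.

Call:
servo_tool(
  series=[
    {"x": -0.5, "y": -1.7, "z": 0, "ax": 0, "ay": 0, "az": -0.007, "fingers": 0},
    {"x": 0, "y": 0, "z": 2.2, "ax": 0, "ay": 0, "az": 0, "fingers": 0},
    {"x": 0, "y": 0, "z": 0.5, "ax": 0, "ay": 0, "az": 0, "fingers": 0},
    {"x": 0, "y": 0, "z": 0.3, "ax": 0, "ay": 0, "az": 0, "fingers": 0},
  ],
)

```text
t: 2.9
tcp_pos: [482.5, -20.8, 48.6]
orientation: [-0.656, 0.754, -0.004, 0.005]
force: [-0.4, 0.3, 0.2]
opening: 42.2
```

```bash
python3 -c "
from h import *
goto(-92,-83,40,-np.pi/2)"
```

```text
t 2.9 board [-85.1 -81.3] z 48.6 phi -1.568 F [-0.4  0.3  0.2] open 42.2 tip 19.0 q [ 0.28  0.28 -0.41  0.   -0.86  1.15]
cm now [0.17 0.7  0.85] cm after turn [0.17 0.69 0.86] turn [-0.012  0.003  0.003]
```

Call:
servo_tool(
  series=[
    {"x": 0.1, "y": 0.5, "z": 0, "ax": -0.012, "ay": 0.003, "az": 0.003, "fingers": 0},
    {"x": 0, "y": 0, "z": 0.3, "ax": 0, "ay": 0, "az": 0, "fingers": 0},
    {"x": 0, "y": 0, "z": 0.3, "ax": 0, "ay": 0, "az": 0, "fingers": 0},
    {"x": 0, "y": 0, "z": 0.2, "ax": 0, "ay": 0, "az": 0, "fingers": 0},
  ],
)

```text
t: 3.4
tcp_pos: [478.1, -20.9, 42.1]
orientation: [-0.655, 0.755, -0.001, 0.001]
force: [0.2, -0.5, -0.2]
opening: 42.9
```

Call:
servo_tool(
  series=[
    {"x": 0, "y": 0, "z": 0.2, "ax": 0, "ay": 0, "az": 0, "fingers": 0},
  ],
)

```text
t: 3.52
tcp_pos: [478.0, -20.9, 39.9]
orientation: [-0.655, 0.755, -0.001, 0.001]
force: [0.5, -1.3, 0.4]
opening: 42.8
```

Call:
servo_tool(
  series=[
    {"x": 0, "y": 0, "z": 0.2, "ax": 0, "ay": 0, "az": 0, "fingers": 0},
  ],
)

```text
t: 3.65
tcp_pos: [478.0, -20.9, 37.7]
orientation: [-0.655, 0.755, -0.001, 0.001]
force: [0.3, 0.7, 0.1]
opening: 42.4
```

```bash
python3 -c "
from h import *
goto(-92,-83,40,-np.pi/2)"
```

```text
t 3.65 board [-89.6 -82. ] z 37.7 phi -1.571 F [0.3 0.7 0.1] open 42.4 tip 19.0 q [ 0.28  0.3  -0.43  0.   -0.84  1.14]
cm now [ 0.1   0.24 -0.23] cm after turn [ 0.1   0.24 -0.23] turn [-0.002  0.001 -0.   ]
```

Call:
servo_tool(
  series=[
    {"x": 0, "y": 0, "z": 0.15, "ax": 0, "ay": 0, "az": 0, "fingers": 0},
  ],
)

```text
t: 3.78
tcp_pos: [478.0, -20.9, 36.1]
orientation: [-0.655, 0.755, -0.001, 0.001]
force: [0.7, 0.1, -0.2]
opening: 42.6
```

Call:
servo_tool(
  series=[
    {"x": 0, "y": 0, "z": 0.15, "ax": 0, "ay": 0, "az": 0, "fingers": 0},
  ],
)

```text
t: 3.9
tcp_pos: [478.0, -21.0, 35.1]
orientation: [-0.656, 0.755, -0.001, 0.001]
force: [-6.3, 2.5, 17.4]
opening: 42.8
```

```bash
python3 -c "
from h import *
goto(-92,-83,40,-np.pi/2)"
```

```text
t 3.9 board [-89.6 -82.1] z 35.1 phi -1.57 F [-6.3  2.5 17.4] open 42.8 tip 19.0 q [ 0.29  0.3  -0.43  0.   -0.84  1.14]
cm now [ 0.09  0.24 -0.49] cm after turn [ 0.09  0.24 -0.49] turn [-0.002  0.     0.   ]
```

Call:
servo_tool(
  series=[
    {"x": 0, "y": 0, "z": -0.4, "ax": 0, "ay": 0, "az": 0, "fingers": 0},
    {"x": 0, "y": -0.5, "z": 0, "ax": 0, "ay": 0, "az": 0, "fingers": 0},
    {"x": 0, "y": -0.5, "z": 0, "ax": 0, "ay": 0, "az": 0, "fingers": 0},
    {"x": 0, "y": -0.5, "z": 0, "ax": 0, "ay": 0, "az": 0, "fingers": 0},
    {"x": 0, "y": -0.5, "z": 0, "ax": 0, "ay": 0, "az": 0, "fingers": 0},
    {"x": 0, "y": -0.5, "z": 0, "ax": 0, "ay": 0, "az": 0, "fingers": 0},
    {"x": 0, "y": -0.5, "z": 0, "ax": 0, "ay": 0, "az": 0, "fingers": 0},
  ],
)

```text
t: 4.78
tcp_pos: [509.1, -25.7, 38.8]
orientation: [-0.656, 0.755, -0.0, 0.0]
force: [-1.4, -0.2, 1.2]
opening: 43.1
```

```bash
python3 -c "
from h import *
goto(-3,-83,39,-np.pi/2)"
```

```text
t 4.78 board [-58.1 -82.4] z 38.8 phi -1.571 F [-1.4 -0.2  1.2] open 43.1 tip 19.0 q [ 0.26  0.35 -0.35  0.   -0.88  1.17]
cm now [ 0.06 -5.51 -0.02] cm after turn [ 0.06 -5.51 -0.02] turn [-0.001 -0.     0.   ]
```

Call:
servo_tool(
  series=[
    {"x": 0, "y": -0.5, "z": 0, "ax": 0, "ay": 0, "az": 0, "fingers": 0},
    {"x": 0, "y": -0.5, "z": 0, "ax": 0, "ay": 0, "az": 0, "fingers": 0},
    {"x": 0, "y": -0.5, "z": 0, "ax": 0, "ay": 0, "az": 0, "fingers": 0},
    {"x": 0, "y": -0.5, "z": 0, "ax": 0, "ay": 0, "az": 0, "fingers": 0},
    {"x": 0, "y": -0.5, "z": 0, "ax": 0, "ay": 0, "az": 0, "fingers": 0},
    {"x": 0, "y": -0.5, "z": 0, "ax": 0, "ay": 0, "az": 0, "fingers": 0},
    {"x": 0, "y": -0.4, "z": 0, "ax": 0, "ay": 0, "az": 0, "fingers": 0},
  ],
)

```text
t: 5.65
tcp_pos: [545.2, -30.8, 38.7]
orientation: [-0.656, 0.755, -0.0, 0.0]
force: [-1.2, -0.5, 1.2]
opening: 42.8
```

```bash
python3 -c "
from h import *
goto(-3,-83,39,-np.pi/2)
look('wrist','w2.png')"
```

```text
t 5.65 board [-21.6 -82.3] z 38.7 phi -1.571 F [-1.2 -0.5  1.2] open 42.8 tip 19.0 q [ 0.23  0.41 -0.25  0.   -0.91  1.2 ]
cm now [ 0.07 -1.86 -0.03] cm after turn [ 0.07 -1.86 -0.03] turn [-0.001 -0.     0.   ]
```

View pics/w2.png

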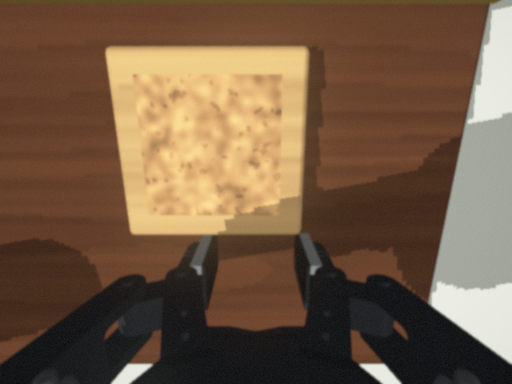

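The coaster is now square to the board, with its near edge at row 235 from (130) to (302). It has slid about 18 mm to the left of the hand's centre line, and the rail shows at the top. I'll back off, recentre and push again.

Call:
servo_tool(
  series=[
    {"x": 0, "y": 0.6, "z": 0, "ax": 0, "ay": 0, "az": 0, "fingers": 0},
    {"x": -0.9, "y": 0, "z": 0, "ax": 0, "ay": 0, "az": 0, "fingers": 0},
    {"x": -0.9, "y": 0, "z": 0, "ax": 0, "ay": 0, "az": 0, "fingers": 0},
    {"x": 0, "y": -0.5, "z": 0, "ax": 0, "ay": 0, "az": 0, "fingers": 0},
    {"x": 0, "y": -0.5, "z": 0, "ax": 0, "ay": 0, "az": 0, "fingers": 0},
    {"x": 0, "y": -0.5, "z": 0, "ax": 0, "ay": 0, "az": 0, "fingers": 0},
    {"x": 0, "y": -0.4, "z": 0, "ax": 0, "ay": 0, "az": 0, "fingers": 0},
  ],
)

```text
t: 6.58
tcp_pos: [562.0, -13.3, 38.9]
orientation: [-0.656, 0.755, -0.0, 0.0]
force: [-0.1, 0.1, 1.3]
opening: 42.7
```

```bash
python3 -c "
from h import *
goto(-3,-65,39,-np.pi/2)"
```

```text
t 6.58 board [ -7.5 -62.7] z 38.9 phi -1.57 F [-0.1  0.1  1.3] open 42.7 tip 19.0 q [ 0.25  0.43 -0.21  0.   -0.93  1.18]
cm now [ 0.23 -0.45 -0.01] cm after turn [ 0.23 -0.45 -0.01] turn [-0.001  0.     0.001]
```

Call:
servo_tool(
  series=[
    {"x": 0, "y": -0.3, "z": 0, "ax": 0, "ay": 0, "az": 0, "fingers": 0},
    {"x": 0, "y": -0.2, "z": 0, "ax": 0, "ay": 0, "az": 0, "fingers": 0},
  ],
)

```text
t: 6.82
tcp_pos: [566.8, -14.3, 38.7]
orientation: [-0.656, 0.755, 0.0, -0.0]
force: [-5.2, 2.0, 3.4]
opening: 42.5
```

Call:
servo_tool(
  series=[
    {"x": 0, "y": -0.2, "z": 0, "ax": 0, "ay": 0, "az": 0, "fingers": 0},
  ],
)

```text
t: 6.95
tcp_pos: [566.9, -14.5, 38.3]
orientation: [-0.655, 0.755, 0.002, -0.002]
force: [-9.5, 3.1, 7.5]
opening: 42.6
```

Call:
servo_tool(
  series=[
    {"x": 0, "y": -0.2, "z": 0, "ax": 0, "ay": 0, "az": 0, "fingers": 0},
  ],
)

```text
t: 7.08
tcp_pos: [566.9, -14.6, 37.9]
orientation: [-0.655, 0.755, 0.003, -0.003]
force: [-6.9, 2.2, 5.2]
opening: 42.9
```

Call:
servo_tool(
  series=[
    {"x": 0, "y": 0.6, "z": 0, "ax": 0, "ay": 0, "az": 0, "fingers": 0},
    {"x": 0, "y": 0.6, "z": 0, "ax": 0, "ay": 0, "az": 0, "fingers": 0},
    {"x": 0, "y": 0, "z": -4, "ax": 0, "ay": 0, "az": 0, "fingers": 0},
    {"x": 0, "y": 0, "z": -4, "ax": 0, "ay": 0, "az": 0, "fingers": 0},
    {"x": 0, "y": 0, "z": 0, "ax": 0, "ay": 0, "az": 0, "fingers": 0},
  ],
)

```text
t: 7.7
tcp_pos: [555.3, -13.0, 120.3]
orientation: [-0.655, 0.755, 0.002, -0.002]
force: [-0.5, 0.5, -0.0]
opening: 42.8
```

```bash
python3 -c "
from h import *
goto(53,-135,115,-np.pi)
look('wrist','w3.png')"
```

```text
t 7.7 board [-14.1 -63.3] z 120.3 phi -1.571 F [-0.5  0.5 -0. ] open 42.8 tip 19.0 q [ 0.26  0.34 -0.11 -0.   -1.12  1.17]
cm now [ 7.16 -6.72  0.49] cm after turn [-6.71 -7.17  0.53] turn [ 0.004 -0.005  1.57 ]
```

View pics/w3.png

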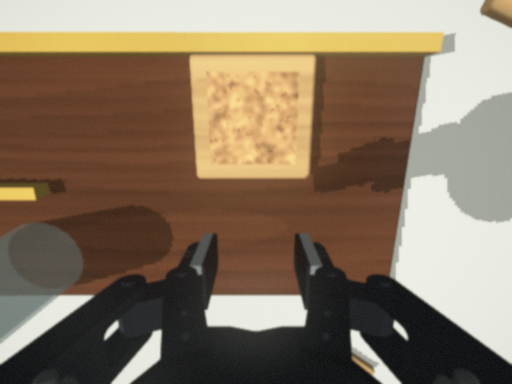

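The coaster is flush with the rail: its far edge is at row 55, columns 191–316, parallel to the brass. Its near edge is at row 178, columns 198–309.

```bash
python3 -c "
from h import *
im,d,c=load('w3.png')
print(((onplane(np.array([[191,55],[316,55],[309,178],[198,178],[443,52]]),30,c)[:,:2]-O)@RB).round(1))"
```

```text
[[  97.6  -18.2]
 [  97.7 -105.3]
 [   9.9 -105.3]
 [   9.9  -17.9]
 [  99.6 -193.5]]
```

Call:
servo_tool(
  series=[
    {"x": 0, "y": 0, "z": 0, "ax": 0, "ay": 0, "az": 0.18, "fingers": 0},
    {"x": 0, "y": 0, "z": 0, "ax": 0, "ay": 0, "az": 0.18, "fingers": 0},
    {"x": 0, "y": 0, "z": 0, "ax": 0, "ay": 0, "az": 0.18, "fingers": 0},
    {"x": 0, "y": 0, "z": 0, "ax": 0, "ay": 0, "az": 0.18, "fingers": 0},
    {"x": 0, "y": 0, "z": 0, "ax": 0, "ay": 0, "az": 0.18, "fingers": 0},
    {"x": 0, "y": 0, "z": 0, "ax": 0, "ay": 0, "az": 0.18, "fingers": 0},
    {"x": 0, "y": 0, "z": 0, "ax": 0, "ay": 0, "az": 0.18, "fingers": 0},
    {"x": 0, "y": 0, "z": 0, "ax": 0, "ay": 0, "az": 0.18, "fingers": 0},
    {"x": 0, "y": 0, "z": 0, "ax": 0, "ay": 0, "az": 0.13, "fingers": 0},
    {"x": -3.0, "y": -3.0, "z": 0, "ax": 0, "ay": 0, "az": 0, "fingers": 0},
    {"x": -3.0, "y": -3.0, "z": 0, "ax": 0, "ay": 0, "az": 0, "fingers": 0},
    {"x": 0, "y": 0, "z": 0, "ax": 0, "ay": 0, "az": 0, "fingers": 0},
  ],
)

```text
t: 9.25
tcp_pos: [593.5, -85.3, 101.7]
orientation: [0.097, 0.995, -0.002, -0.015]
force: [0.2, 0.7, -0.2]
opening: 42.5
```

```bash
python3 -c "
from h import *
goto(51,-127,45,-np.pi)"
```

```text
t 9.25 board [  33.8 -129.5] z 101.7 phi 3.088 F [ 0.2  0.7 -0.2] open 42.5 tip 19.0 q [ 0.12  0.45  0.01 -0.   -1.16 -0.31]
cm now [-1.87  0.38  5.61] cm after turn [-1.72  0.25  5.67] turn [-0.007 -0.03  -0.054]
```

Call:
servo_tool(
  series=[
    {"x": 0, "y": 0, "z": 0, "ax": -0.007, "ay": -0.03, "az": -0.054, "fingers": 0},
    {"x": -1.7, "y": 0.2, "z": 0, "ax": 0, "ay": 0, "az": 0, "fingers": 0},
    {"x": 0, "y": 0, "z": 0, "ax": 0, "ay": 0, "az": 0, "fingers": 0},
  ],
)

```text
t: 9.62
tcp_pos: [608.3, -84.9, 97.9]
orientation: [0.07, 0.998, 0.0, -0.003]
force: [0.1, 0.3, 0.2]
opening: 42.7
```

```bash
python3 -c "
from h import *
goto(51,-127,45,-np.pi)"
```

```text
t 9.62 board [  48.4 -127.1] z 97.9 phi 3.143 F [0.1 0.3 0.2] open 42.7 tip 19.0 q [ 0.11  0.47  0.02 -0.   -1.13 -0.25]
cm now [-0.28  0.01  5.29] cm after turn [-0.26  0.01  5.29] turn [ 0.    -0.005  0.001]
```

Call:
servo_tool(
  series=[
    {"x": -0.1, "y": 0, "z": 2.5, "ax": 0, "ay": -0.005, "az": 0, "fingers": 0},
    {"x": 0, "y": 0, "z": 2.2, "ax": 0, "ay": 0, "az": 0, "fingers": 0},
    {"x": 0, "y": 0, "z": 0, "ax": 0, "ay": 0, "az": 0, "fingers": 0},
  ],
)

```text
t: 10.0
tcp_pos: [606.6, -83.7, 48.5]
orientation: [0.07, 0.998, 0.0, -0.001]
force: [0.8, 0.1, 0.3]
opening: 42.5
```

```bash
python3 -c "
from h import *
goto(50,-120,39,-np.pi)"
```

```text
t 10.0 board [  46.6 -126.1] z 48.5 phi 3.143 F [0.8 0.1 0.3] open 42.5 tip 19.0 q [ 0.12  0.51 -0.05 -0.   -1.02 -0.26]
cm now [-0.35  0.61  0.95] cm after turn [-0.34  0.61  0.95] turn [ 0.001 -0.003  0.001]
```

Call:
servo_tool(
  series=[
    {"x": -0.2, "y": 0, "z": 0.6, "ax": 0, "ay": -0.003, "az": 0, "fingers": 0},
    {"x": 0, "y": 0, "z": 0.3, "ax": 0, "ay": 0, "az": 0, "fingers": 0},
    {"x": -0.02, "y": 0.5, "z": 0, "ax": 0, "ay": 0, "az": 0, "fingers": 0},
    {"x": -0.02, "y": 0.5, "z": 0, "ax": 0, "ay": 0, "az": 0, "fingers": 0},
    {"x": -0.02, "y": 0.6, "z": 0, "ax": 0, "ay": 0, "az": 0, "fingers": 0},
    {"x": -0.02, "y": 0.6, "z": 0, "ax": 0, "ay": 0, "az": 0, "fingers": 0},
    {"x": -0.02, "y": 0.6, "z": 0, "ax": 0, "ay": 0, "az": 0, "fingers": 0},
    {"x": -0.02, "y": 0.6, "z": 0, "ax": 0, "ay": 0, "az": 0, "fingers": 0},
  ],
)

```text
t: 11.0
tcp_pos: [615.3, -48.2, 41.7]
orientation: [0.07, 0.998, 0.0, 0.002]
force: [-0.7, -1.4, 0.1]
opening: 43.2
```

```bash
python3 -c "
from h import *
goto(53,77,39,-np.pi)"
```

```text
t 11.0 board [ 50.3 -89.7] z 41.7 phi 3.143 F [-0.7 -1.4  0.1] open 43.2 tip 19.0 q [ 0.18  0.52 -0.05  0.   -1.   -0.31]
cm now [-0.3  16.67  0.28] cm after turn [-0.27 16.67  0.27] turn [0.    0.003 0.002]
```

Call:
servo_tool(
  series=[
    {"x": -0.02, "y": 0.6, "z": 0.1, "ax": 0, "ay": 0.003, "az": 0, "fingers": 0},
    {"x": -0.02, "y": 0.6, "z": 0.1, "ax": 0, "ay": 0, "az": 0, "fingers": 0},
    {"x": -0.02, "y": 0.7, "z": 0, "ax": 0, "ay": 0, "az": 0, "fingers": 0},
    {"x": -0.02, "y": 0.7, "z": 0, "ax": 0, "ay": 0, "az": 0, "fingers": 0},
    {"x": -0.02, "y": 0.7, "z": 0, "ax": 0, "ay": 0, "az": 0, "fingers": 0},
    {"x": -0.02, "y": 0.7, "z": 0, "ax": 0, "ay": 0, "az": 0, "fingers": 0},
    {"x": -0.02, "y": 0.7, "z": 0, "ax": 0, "ay": 0, "az": 0, "fingers": 0},
    {"x": -0.02, "y": 0.6, "z": 0, "ax": 0, "ay": 0, "az": 0, "fingers": 0},
    {"x": -0.02, "y": 0.5, "z": 0, "ax": 0, "ay": 0, "az": 0, "fingers": 0},
  ],
)

```text
t: 12.12
tcp_pos: [625.5, 12.9, 39.6]
orientation: [0.069, 0.998, -0.0, -0.0]
force: [-0.8, -1.0, 0.4]
opening: 42.4
```

```bash
python3 -c "
from h import *
goto(53,77,39,-np.pi)
look('top','top2.png');im,_,_=look('scene','scene2.png')
a=cv2.imread('pics/top2.png')[115:245,150:320]
b=im[160:300,170:340]
cv2.imwrite('pics/c2.png',np.hstack([cv2.resize(a,(400,306),interpolation=2),cv2.resize(b,(390,306),interpolation=2)]))"
```

```text
t 12.12 board [ 51.8 -27.8] z 39.6 phi 3.144 F [-0.8 -1.   0.4] open 42.4 tip 19.0 q [ 0.27  0.54 -0.02 -0.   -1.01 -0.41]
cm now [-0.15 10.48  0.06] cm after turn [-0.12 10.48  0.06] turn [-0.    -0.001  0.002]
```

View pics/c2.png

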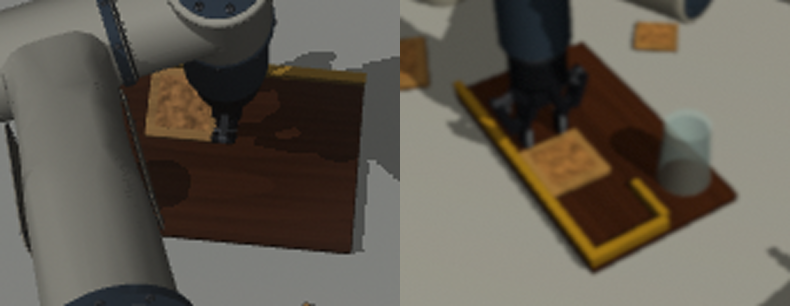

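The scene crop shows the coaster square and flush along the rail at about (565,160), with the fingers behind it and the tumbler untouched at (685,150). I'll keep pushing.

Call:
servo_tool(
  series=[
    {"x": -0.02, "y": 0.6, "z": 0, "ax": 0, "ay": 0, "az": 0, "fingers": 0},
    {"x": -0.02, "y": 0.6, "z": 0, "ax": 0, "ay": 0, "az": 0, "fingers": 0},
    {"x": -0.02, "y": 0.6, "z": 0, "ax": 0, "ay": 0, "az": 0, "fingers": 0},
    {"x": -0.02, "y": 0.6, "z": 0, "ax": 0, "ay": 0, "az": 0, "fingers": 0},
    {"x": -0.02, "y": 0.6, "z": 0, "ax": 0, "ay": 0, "az": 0, "fingers": 0},
    {"x": -0.02, "y": 0.6, "z": 0, "ax": 0, "ay": 0, "az": 0, "fingers": 0},
    {"x": -0.02, "y": 0.6, "z": 0, "ax": 0, "ay": 0, "az": 0, "fingers": 0},
    {"x": -0.02, "y": 0.6, "z": 0, "ax": 0, "ay": 0, "az": 0, "fingers": 0},
  ],
)

```text
t: 13.22
tcp_pos: [634.3, 63.4, 39.4]
orientation: [0.07, 0.998, 0.0, -0.0]
force: [-0.7, -1.0, -0.5]
opening: 42.7
```

```bash
python3 -c "
from h import *
goto(53,77,39,-np.pi)"
```

```text
t 13.22 board [53.3 23.4] z 39.4 phi 3.143 F [-0.7 -1.  -0.5] open 42.7 tip 19.0 q [ 0.34  0.56  0.01 -0.   -1.03 -0.48]
cm now [0.02 5.36 0.04] cm after turn [0.03 5.36 0.04] turn [ 0.    -0.001  0.002]
```

Call:
servo_tool(
  series=[
    {"x": -0.02, "y": 0.6, "z": 0, "ax": 0, "ay": 0, "az": 0, "fingers": 0},
    {"x": -0.02, "y": 0.6, "z": 0, "ax": 0, "ay": 0, "az": 0, "fingers": 0},
    {"x": -0.02, "y": 0.6, "z": 0, "ax": 0, "ay": 0, "az": 0, "fingers": 0},
    {"x": -0.02, "y": 0.6, "z": 0, "ax": 0, "ay": 0, "az": 0, "fingers": 0},
    {"x": -0.02, "y": 0.6, "z": 0, "ax": 0, "ay": 0, "az": 0, "fingers": 0},
    {"x": -0.02, "y": 0.5, "z": 0, "ax": 0, "ay": 0, "az": 0, "fingers": 0},
    {"x": -0.02, "y": 0.4, "z": 0, "ax": 0, "ay": 0, "az": 0, "fingers": 0},
  ],
)

```text
t: 14.1
tcp_pos: [641.6, 104.9, 39.3]
orientation: [0.07, 0.998, 0.0, -0.0]
force: [-1.2, -1.4, 0.0]
opening: 42.9
```

```bash
python3 -c "
from h import *
goto(53,77,39,-np.pi)"
```

```text
t 14.1 board [54.8 65.6] z 39.3 phi 3.144 F [-1.2 -1.4  0. ] open 42.9 tip 19.0 q [ 0.4   0.58  0.05 -0.   -1.04 -0.54]
cm now [0.17 1.15 0.03] cm after turn [0.18 1.14 0.03] turn [ 0.    -0.001  0.002]
```

Call:
servo_tool(
  series=[
    {"x": 0, "y": 0.4, "z": 0, "ax": 0, "ay": 0, "az": 0, "fingers": 0},
    {"x": 0, "y": 0.3, "z": 0, "ax": 0, "ay": 0, "az": 0, "fingers": 0},
    {"x": 0, "y": 0.2, "z": 0, "ax": 0, "ay": 0, "az": 0, "fingers": 0},
  ],
)

```text
t: 14.48
tcp_pos: [643.0, 114.5, 39.3]
orientation: [0.07, 0.998, 0.0, -0.0]
force: [-1.0, -0.1, 1.0]
opening: 42.6
```

Call:
servo_tool(
  series=[
    {"x": 0, "y": 0.2, "z": 0, "ax": 0, "ay": 0, "az": 0, "fingers": 0},
  ],
)

```text
t: 14.6
tcp_pos: [643.3, 116.6, 39.3]
orientation: [0.07, 0.998, 0.0, -0.0]
force: [-0.9, -0.7, -0.2]
opening: 42.6
```

Call:
servo_tool(
  series=[
    {"x": 0, "y": 0.2, "z": 0, "ax": 0, "ay": 0, "az": 0, "fingers": 0},
  ],
)

```text
t: 14.72
tcp_pos: [643.2, 117.1, 39.3]
orientation: [0.07, 0.998, -0.001, -0.001]
force: [-1.1, -9.3, 1.4]
opening: 43.2
```

```bash
python3 -c "
from h import *
goto(53,77,39,-np.pi)"
```

```text
t 14.72 board [54.6 77.9] z 39.3 phi 3.144 F [-1.1 -9.3  1.4] open 43.2 tip 19.0 q [ 0.42  0.59  0.07  0.   -1.05 -0.56]
cm now [ 0.16 -0.09  0.03] cm after turn [ 0.16 -0.09  0.03] turn [-0.002 -0.002  0.002]
```

Call:
servo_tool(
  series=[
    {"x": 0, "y": 0.1, "z": 0, "ax": 0, "ay": 0, "az": 0, "fingers": 0},
    {"x": 0, "y": -0.5, "z": 0, "ax": 0, "ay": 0, "az": 0, "fingers": 0},
    {"x": 0, "y": -0.8, "z": 0, "ax": 0, "ay": 0, "az": 0, "fingers": 0},
    {"x": 0, "y": -0.5, "z": -3, "ax": 0, "ay": 0, "az": 0, "fingers": 0},
    {"x": 0, "y": 0, "z": -4.5, "ax": 0, "ay": 0, "az": 0, "fingers": 0},
    {"x": 0, "y": 0, "z": -5, "ax": 0, "ay": 0, "az": 0, "fingers": 0},
    {"x": 0, "y": 0, "z": -5, "ax": 0, "ay": 0, "az": 0, "fingers": 0},
    {"x": 0, "y": 0, "z": -2, "ax": 0, "ay": 0, "az": -0.18, "fingers": 0},
    {"x": 0, "y": 0, "z": 0, "ax": 0, "ay": 0, "az": -0.18, "fingers": 0},
    {"x": 0, "y": 0, "z": 0, "ax": 0, "ay": 0, "az": -0.18, "fingers": 0},
    {"x": 0, "y": 0, "z": 0, "ax": 0, "ay": 0, "az": -0.18, "fingers": 0},
    {"x": 0, "y": 0, "z": 0, "ax": 0, "ay": 0, "az": -0.18, "fingers": 0},
    {"x": 0, "y": 0, "z": 0, "ax": 0, "ay": 0, "az": -0.18, "fingers": 0},
    {"x": 0, "y": 0, "z": 0, "ax": 0, "ay": 0, "az": -0.18, "fingers": 0},
    {"x": 0, "y": 0, "z": 0, "ax": 0, "ay": 0, "az": -0.18, "fingers": 0},
    {"x": 0, "y": 0, "z": 0, "ax": 0, "ay": 0, "az": -0.13, "fingers": 0},
  ],
)

```text
t: 16.73
tcp_pos: [642.5, 98.2, 243.4]
orientation: [-0.675, 0.738, 0.0, 0.006]
force: [-0.6, 0.2, 0.4]
opening: 42.6
```

```bash
python3 -c "
from h import *
goto(-25,110,220,-np.pi/2)"
```

```text
t 16.73 board [56.6 59.1] z 243.4 phi -1.518 F [-0.6  0.2  0.4] open 42.6 tip 19.0 q [ 0.39  0.45  0.38 -0.   -1.49  1.09]
cm now [-5.49  7.9   2.33] cm after turn [-5.09  8.16  2.34] turn [-0.007  0.009  0.052]
```

Call:
servo_tool(
  series=[
    {"x": 0, "y": 0, "z": 0, "ax": -0.007, "ay": 0.009, "az": 0.052, "fingers": 0},
    {"x": -2.5, "y": 4.0, "z": 0.5, "ax": 0, "ay": 0, "az": 0, "fingers": 0},
    {"x": -2.3, "y": 3.7, "z": 0.5, "ax": 0, "ay": 0, "az": 0, "fingers": 0},
    {"x": 0, "y": 0, "z": 0, "ax": 0, "ay": 0, "az": 0, "fingers": 0},
  ],
)

```text
t: 17.23
tcp_pos: [571.8, 157.5, 232.7]
orientation: [-0.655, 0.756, 0.001, 0.002]
force: [0.7, 0.5, 1.3]
opening: 42.4
```

```bash
python3 -c "
from h import *
goto(-25,110,220,-np.pi/2)
look('wrist','w4.png')"
```

```text
t 17.23 board [-21.8 107.8] z 232.7 phi -1.572 F [0.7 0.5 1.3] open 42.4 tip 19.0 q [ 0.53  0.34  0.19 -0.   -1.41  0.9 ]
cm now [-0.22  0.32  1.27] cm after turn [-0.22  0.32  1.27] turn [-0.001  0.004 -0.001]
```

View pics/w4.png

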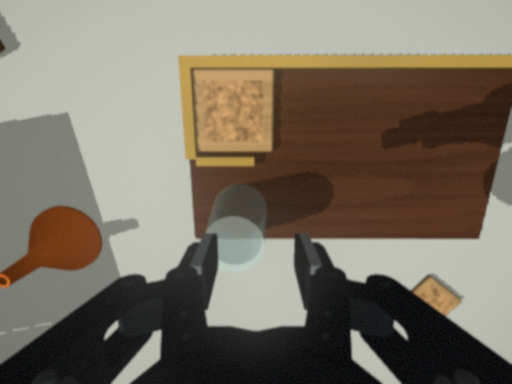

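The coaster sits in the pocket at (193–273, 69–152), against both the rail and the end wall and sticking out past the lip's end at column 255. The tumbler and funnel stand as before. I'll do one numeric check before handing in.

```bash
python3 -c "
from h import *
im,d,c=load('w4.png')
C=(onplane(np.array([[193,69],[273,69],[272,152],[194,152]]),30,c)[:,:2]-O)@RB
W=(onplane(np.array([[181,56],[192,69],[255,166]]),34,c)[:,:2]-O)@RB
print(C.round(1),C.mean(0).round(1)); print('ref (110,190),(98,178),(-8,110):',W.round(1))
cv2.imwrite('pics/c4.png',cv2.resize(im[45:175,170:300],(600,600),interpolation=2))"
```

```text
[[ 98.3 176.4]
 [ 98.2  89.8]
 [  8.9  89.5]
 [  8.9 180.9]] [ 53.6 134.1]
ref (110,190),(98,178),(-8,110): [[110.3 187.4]
 [ 97.7 176.6]
 [ -6.9 109.4]]
```

View pics/c4.png

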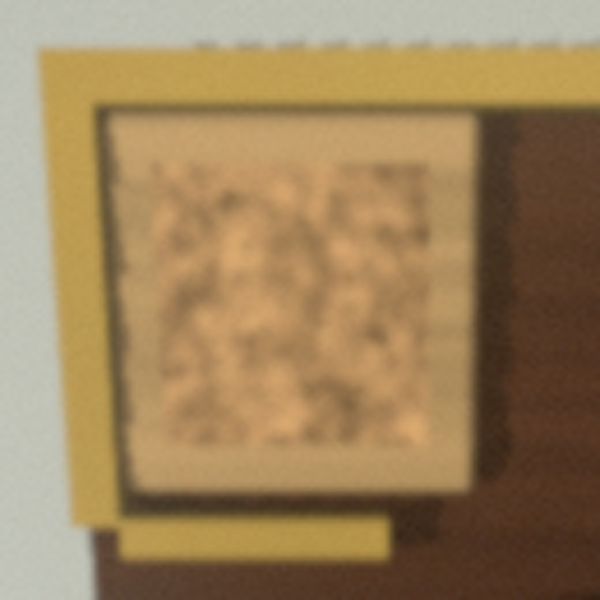

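The dark line along the end wall is the wall's own shadow on the lower coaster top, about 3 mm long, plus parallax. The contact force (9 N at the end wall) and the measured position both show the coaster home, so I'm handing in.

```bash
python3 -c "
from plant import arm
print(arm.job_done())"
```

```text
the job is handed in; nothing more can be done
None
```

The coaster is home in the corner pocket, and I handed the job in after about 17 s of the 51 s allowed.

- **Across to the rail:** I pushed with the half-open fingertips, which turned the coaster square. It slid about 18 mm to the left of the hand, so I recentred once before the last push. At the rail I felt about 10 N, and a close look showed the edge flat against it.
- **Along to the pocket:** With the hand turned 90°, I pushed the coaster along the rail until it stopped at the end wall, with about 9 N. I then backed off and lifted clear.
- **Last checks:** The wrist camera puts the coaster's centre at about (53.6, 134.1) mm in the board's frame; home is (53, 133). That is within the roughly 2 mm calibration error.
- **Other items:** The tumbler and funnel look undisturbed. The pitcher was out of the last view, but the arm never went near it.
- **One mild disagreement:** The last close-up shows a thin dark line between the coaster and the end wall. I judged it to be the taller wall's shadow plus parallax, because the force and measured position both indicate contact.

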